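# Zero a hand gauge and hold its probe square on the ring mark

## Robot

A 6-joint arm with a two-finger parallel gripper is mounted at the origin on a cart in front of the work surface, level with it; the furniture and walls round the work are solid. World frame = base frame: x ahead of the robot, y to its left, z up, the work surface at z = 0. Lengths are in mm, angles in degrees, forces in N, time in s.
With the tool pointing down it reaches from about 350 to 850 mm from the base axis. Payload 8.1 kg.
Tool frame: the origin (TCP) lies between the finger pads; the fingertips stand 25 mm ahead of it and the grasp point (between the pads) lies 6 mm ahead of it (r.tcp_to_tips is the distance from the TCP to the fingertips, in mm); z points along the fingers, y is the line along which they close (so a half turn about z gives the same grasp; the last joint's range is limited). The gripper opens to 85 mm and grips with 20 to 120 N. Pads are 22 mm wide; open, the fingers measure 114 mm over their backs; the gripper's body (76 mm by 85 mm) begins 54 mm behind the grasp point. The pads swing forward as they close: fully open they stand 13 mm farther back than shut.
Start: joints at [61.627, 7.471, 85.268, -0, 87.261, -4.893], TCP at [239.035, 550.334, 256.292] pointing down, gripper open.
Joint ranges: [-169.43, 169.43], [-51.17, 129.36], [1.28, 143.12], [-76.62, 256.62], [0, 156.53], [-152.29, 152.29]. Speed limits (degrees/s): [136.94, 136.94, 159.86, 180, 180, 180].

## Interface

Orientations are given as [roll, pitch, yaw] about the fixed x, y, z axes, in that order (R = Rz(yaw) Ry(pitch) Rx(roll)).
In Python, from bench import r gives the robot as it stands.
- The arm moves only by the tool apply_moves, never from a script. Its arguments are lists of equal length, an entry for each row: "angular": the turn, a rotation vector about the world's x, y, z in units of 8 degrees (1.0 is 8 degrees), a list of three; "travel": the shift along the world's x, y, z in units of 40 mm (1.0 is 40 mm), a list of three; "jaw": the opening, from 0 (shut) to 1 (fully open). A call has 1 to 20 rows; each row shifts and turns the commanded pose from where the row before left it; what a row does not reach is not made up. A row lasts 1/8 s, in which the tool goes at most 62.5 mm and 10.7 degrees, less where a joint would pass 70% of its speed; a pose out of reach is approached as far as the arm can. A call is refused whole if a number of a shift passes 1 or a number of a turn 1, either way. A call with a gripper value outside its range is refused whole. The fingers move at their own pace and stop on an object; "force" is the grip in N (left out, the last holds). Time passes only in rows, so rows that do not move let the fingers close. It gives the time, the measured TCP pose, the force, the opening and the grip force at its end, in the units of the state.
- r.sense(): the state, without advancing time (a new reading comes with each control period).
- r.snapshot(name): name is "side" or "top"; returns a dict with "color" (400x640x3 uint8, red, green, blue), "fx", "fy", "cx", "cy" (pixels), "R" (3x3) and "t" (3): a world point X has camera coordinates R X + t. Camera axes: x right, y down, z forward; pixel columns grow to the right and rows downward; lengths in mm; the calibration is good to about 2 mm. A picture is of the moment at which its call begins. There is no depth.
- r.hand_in(): hands the job in; it is judged then, once.
The state is a dict: "time": time; "joint_pos": joint angles; "qd": joint speeds; "joint_efforts": joint torques, N m; "tool_pos": TCP position; "tcp_rot": TCP orientation; "ft_force": force on the tool from outside, world axes, zero at the start; "wrist_torque": the same for the moment, N m; "finger_gap": finger opening in mm; "grip_force": force on a finger pad.
Only numpy, scipy, OpenCV 4.12 (cv2) and the standard library are available. Lean on these libraries where they do the work, as an engineer would, in place of code of your own. Each camera call takes 0.05 s, during which the arm holds its last target. There are 200 camera calls.

## Task

Zero the surface gauge: press the round button on its readout box fully down and let it come back up. Then lift the pen-shaped probe out of its stand and gently press its sprung nose, to about half its travel, on the middle of the ring mark of the sloping test block, with the probe square to the sloping face. Finish while still holding the probe there in the gripper, and leave the things lying about undisturbed.

Things in the scene. Friction and masses are not known exactly. Their poses are not given: they have to be found in the camera images.
- readout: readout box of the gauge: flat white plastic box 76 x 84 x 39 mm (x, y, z) with a dark display strip on top near its robot side; fixed to the bench. Origin at the centre of its underside, z up, display towards its -x side
- button_top (a point): centre of the top of the round grey push button (26 mm diameter cap in a low grey housing) on top of the readout box, 16 mm to the +x side of the box's centre. The cap moves straight down
- button (a joint): travel of the push button in m: 0 = up, 0.006 = fully down. A spring returns it; fully down takes 5 N
- stand: grey block 64 x 64 x 50 mm, fixed to the bench, with one round upright hole (21 mm diameter, 44 mm deep) in which the probe stands. Origin at the centre of its underside
- probe: loose pen-shaped probe, 118 mm, 0.13 kg, round about its z, which points from nose to cap. Along z from the origin (the tip of the nose when fully out): 7 mm thick spring nose 0-14 mm, 18 mm sleeve to 40, 30 mm collar to 46, 24 mm aluminium barrel to 112 (grip at about 82), cap to 118. Starts upright in the stand, nose down, collar on the stand's top, origin 10 mm above the bench
- nose_tip (a point): end of the probe's spring nose (moves with the nose)
- nose (a joint): how far the spring nose is pushed into the probe, in m: 0 = fully out, 0.010 = fully in. The spring gives about 1 N at the start of travel and 6 N at the end (500 N/m)
- block: test block fixed to the bench: steel base 90 x 130 x 10 mm carrying an aluminium plate 80 x 130 x 12 mm on two bars, tilted 20 degrees so that it falls towards the block's -x side (towards the robot). Origin at the centre of the base's underside, y along the level direction of the slope
- face: the tilted plate of the test block. Origin at the centre of its upper face, 50 mm above the bench; x runs up the slope, y level, z is perpendicular to the face, outwards. Four small screw heads stand 2.5 mm proud at the corners
- ring_mark: the ring mark on the sloping face, a thin dark circle 22 mm in diameter. Origin at its centre, on the face. It is one of three marks in a level row along the face's y axis, 37 mm apart (left, middle or right); the other two are squares of 20 mm side. This frame is not tilted (z is up): take the slope from the face
- marker_pen: bystander: marker pen 135 mm long, 17 mm thick, lying behind the work
- petri_dish: bystander: petri dish 62 mm diameter, 15 mm high, behind the work
- label_roll: bystander: white label roll 67 mm diameter, 31 mm high, behind the work
- stain_bottle: bystander: small bottle 37 mm diameter, 82 mm high, behind the work on the left
- screwdriver: bystander: screwdriver 167 mm long, 25 mm thick, lying in front of the work on the left
- ball_pen: bystander: ball pen 145 mm long, 10 mm thick, lying in front of the work
- lab_timer: bystander: flat white lab timer 56 x 66 x 18 mm in front of the work on the right
Things that resemble listed ones, but are neither listed nor needed, are in the scene too. There is more than one size of the probe; the job needs the larger.

How it is judged (in metres and radians):
On the way, in this order (a step that is already met when the one before it is completed fails the run):
1. the button is pressed fully down (value of joint button above 0.005 m), for 0.05 s.
2. the button is let come back up (value of joint button below 0.001 m), for 0.1 s.
3. the probe is lifted out of its stand in the gripper (z of probe in the frame of stand above 0.052 m and contact force between the fingers and probe above 0.5 N), for 0.2 s.
At the end, for the whole second after the job is handed in: The gripper holds the probe still, clear of its stand, with its nose tip within 6.5 mm of the ring mark's centre, the probe's axis within 0.14 rad (8 degrees) of perpendicular to the sloping face, the nose pushed in 2 to 8.5 mm and the contact force on the block between 1 and 9 N; the button is up (distance between nose_tip and ring_mark below 0.0065 m and angle between the z axis of probe and the z axis of face, either way round below 0.14 rad and value of joint nose between 0.002 and 0.0085 m and contact force between probe and block between 1 and 9 N and contact force between the fingers and probe above 0.5 N and contact force between probe and stand below 0.05 N and linear speed of probe below 0.02 m/s and value of joint button below 0.001 m); the arm keeps its last pose, push and grip.
It fails at once if the probe is rammed against the test block (over 20 N) (contact force between probe and block above 20 N).
It fails at once if a bystander is moved by more than 20 mm (distance of any of marker_pen, petri_dish, label_roll, stain_bottle, screwdriver, ball_pen, lab_timer from where it was at the start of the episode above 0.02 m).
It also fails if it takes over 51 s, if anything falls off the work surface, if the arm or the gripper's body presses on something with over 40 N, if the wrist force passes 120 N, or if a joint passes its speed limit or range.

## Working session

There is one attempt and no reset: what is moved stays moved. The work goes in short steps, Python scripts to look and compute and a tool call to move; the robot and the scene stay as the last step left them, time stands still between calls to the robot, and variables do not carry over. Pictures are saved under pics/ and viewed, at most 10 in all, crops included, and the job is handed in when it is done.

Besides the shell and the picture viewer there is one more tool, called as name(argument=value, ...) on one line, values as JSON. apply_moves: Moves the arm, as the interface text tells. Its arguments: {"type":"object","properties":{"angular":{"type":"array"},"travel":{"type":"array"},"jaw":{"type":"array"},"force":{"type":"number"}},"required":["angular","travel","jaw"]}

```bash
mkdir -p pics; cat > h.py <<'E'
import numpy as np, cv2
from bench import r
def snap(n,f):
    s=r.snapshot(n); cv2.imwrite('pics/%s.png'%f,cv2.cvtColor(s['color'],cv2.COLOR_RGB2BGR)); np.savez('pics/%s.npz'%f,**s); return s
def load(f): return np.load('pics/%s.npz'%f)
def ray(s,u,v):
    R=s['R'];c=-R.T@s['t'];d=R.T@np.array([(u-s['cx'])/s['fx'],(v-s['cy'])/s['fy'],1]);return c,d/np.linalg.norm(d)
def onz(s,u,v,z):
    c,d=ray(s,u,v);return c+d*(z-c[2])/d[2]
def proj(s,X):
    p=s['R']@np.array(X)+s['t'];return np.array([s['fx']*p[0]/p[2]+s['cx'],s['fy']*p[1]/p[2]+s['cy']])
E
python3 - <<'E'
from h import *
for n in('top','side'):
    s=snap(n,n+'0');print(n,s['fx'],-s['R'].T@s['t'],s['R'][2])
print(r.sense())
E
```

```text
top 500.21856408909497 [ 413.2023378    40.88631918 1286.86027628] [ 0.10107791 -0.00320217 -0.99487336]
side 416.9068846161365 [478.51597402 669.26434926 630.59064471] [ 0.04825386 -0.76475973 -0.64250612]
{'time': 0.1, 'joint_pos': array([ 6.16270469e+01,  7.51184101e+00,  8.53237049e+01,  2.21737248e-03,
        8.72607200e+01, -4.89273973e+00]), 'qd': array([-0.05187877, -0.06395793, -0.12227366,  0.02047748,  0.08274363,
        0.00547585]), 'joint_efforts': array([ 6.00735311e-04, -5.70945883e+01, -5.01944661e+01, -1.99707247e-04,
        8.09339894e-03, -2.21117682e-05]), 'tool_pos': array([238.80833793, 549.93527577, 255.33186142]), 'tcp_rot': array([-1.79904274e+02, -1.04171695e-02,  1.56519670e+02]), 'ft_force': array([-0.49570654, -0.67470486,  0.07177228]), 'wrist_torque': array([ 0.02365301, -0.00973053, -0.02163286]), 'grip_force': 0.0, 'finger_gap': 85.10171992063074}
```

View pics/top0.png

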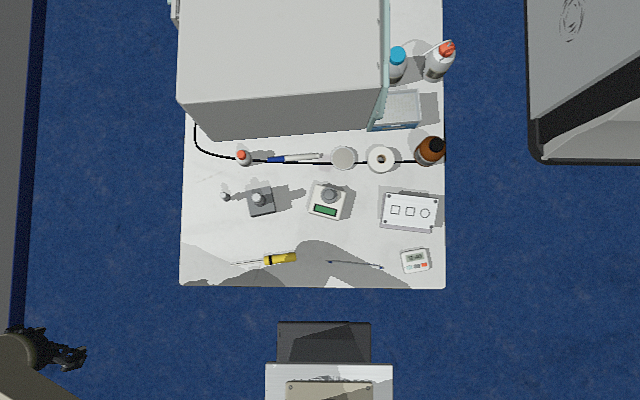

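View pics/side0.png

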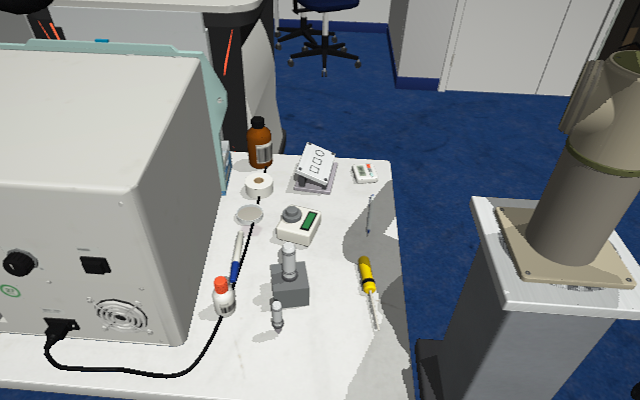

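The top view shows the probe in its stand at about (260,199), the button at (330,194), and the block with squares at (395,210) and (410,211) and the ring at (425,213). A small decoy probe stands at (225,197). Next I'll zoom in to get exact pixels.

```bash
python3 - <<'E'
from h import *
s=load('top0');b=cv2.cvtColor(s['color'],cv2.COLOR_RGB2BGR)
a=cv2.resize(b[175:245,215:345],None,fx=6,fy=6,interpolation=cv2.INTER_CUBIC)[:300]
c=cv2.resize(b[180:235,370:450],None,fx=5,fy=5,interpolation=cv2.INTER_CUBIC)
im=np.zeros((585,790,3),np.uint8);im[:300,:780]=a;im[305:580,:400]=c
t=cv2.cvtColor(load('side0')['color'],cv2.COLOR_RGB2BGR)
d=cv2.resize(t[135:200,285:350],None,fx=4,fy=4,interpolation=cv2.INTER_CUBIC);im[305:565,405:665]=d
cv2.imwrite('pics/z1.png',im)
E
```

```text
(no output)
```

View pics/z1.png

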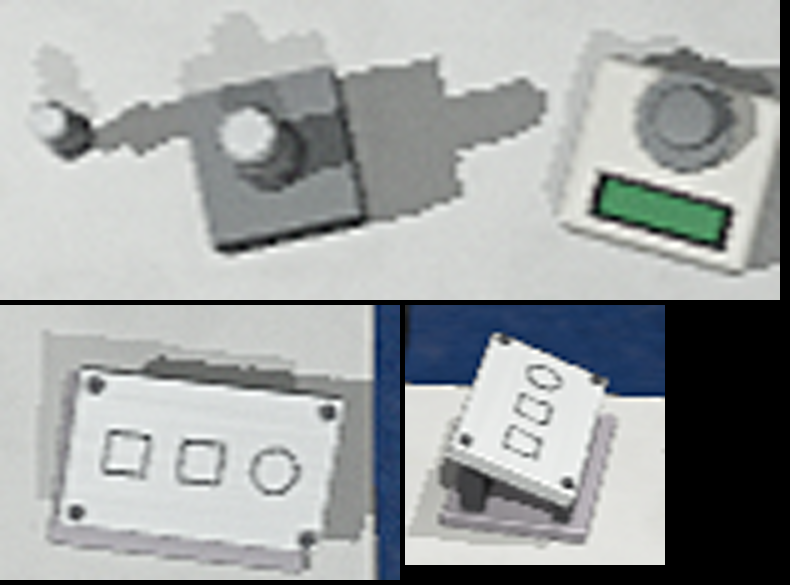

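The zoom shows the probe cap at crop (248,133), the button cap at (690,112), the ring at (275,471), and the plate's screws. The ring is the right-hand mark. Next is a zoom of the side view, so I can triangulate.

```bash
python3 - <<'E'
from h import *
t=cv2.cvtColor(load('side0')['color'],cv2.COLOR_RGB2BGR)
cv2.imwrite('pics/z2.png',cv2.resize(t[195:335,255:335],None,fx=4,fy=4,interpolation=cv2.INTER_CUBIC))
s=load('top0');q=load('side0')
def tri(a,b):
    c1,d1=ray(s,*a);c2,d2=ray(q,*b)
    k=np.linalg.lstsq(np.c_[d1,-d2],c2-c1,rcond=None)[0]
    p1=c1+k[0]*d1;p2=c2+k[1]*d2;return (p1+p2)/2,np.linalg.norm(p1-p2)
T=lambda x,y:(370+x/5-.4,180+(y-305)/5-.4); D=lambda x,y:(285+(x-405)/4-.4,135+(y-305)/4-.4)
print('ring',tri(T(275,471),D(545,376)))
# screws: BL(up slope,left) BR, FL, FR
P=[tri(T(*a),D(*b))[0] for a,b in [((96,384),(466,440)),((328,411),(504,341)),((76,511),(568,484)),((307,539),(597,380))]]
print(np.round(P,1))
P=np.array(P);y=P[0]-P[1]+P[2]-P[3];print('yaw from y',np.degrees(np.arctan2(-y[0],y[1])))
x=P[0]+P[1]-P[2]-P[3];print('x dir',x/np.linalg.norm(x), 'ctr',P.mean(0))
A=lambda x,y:(215+x/6-.4,175+y/6-.4)
print('cap z128',onz(s,*A(248,133),128));print('btn z55',[onz(s,*A(690,112),z) for z in(45,50,55,60)])
for z in (50,45,55): print(onz(s,*T(275,471),z))
c=[(332,67),(367,218),(217,250)]
print('stand top corners',[onz(s,*A(*p),50) for p in c])
E
```

```text
ring (array([ 526.67730121, -230.33002895,   52.54815864]), np.float64(0.09735136471144497))
[[ 567.6 -140.1   62.7]
 [ 555.5 -254.8   61.7]
 [ 506.1 -133.3   40. ]
 [ 493.9 -248.8   39.9]]
yaw from y -6.0348507608462105
x dir [ 0.93640638 -0.09686137  0.33728469] ctr [ 530.7832591  -194.23852903   51.08655444]
cap z128 [552.0002501  179.60070556 128.        ]
btn z55 [array([573.23792423,   5.52641185,  45.        ]), array([572.59358609,   5.66877854,  50.        ]), array([571.94924796,   5.81114523,  55.        ]), array([571.30490983,   5.95351192,  60.        ])]
[ 526.86258238 -230.88863375   50.        ]
[ 527.32205321 -231.98728231   45.        ]
[ 526.40311154 -229.78998518   55.        ]
stand top corners [array([589.44436375, 154.7281257 ,  50.        ]), array([526.59638963, 138.84466766,  50.        ]), array([512.49633113, 200.5103003 ,  50.        ])]
```

View pics/z2.png

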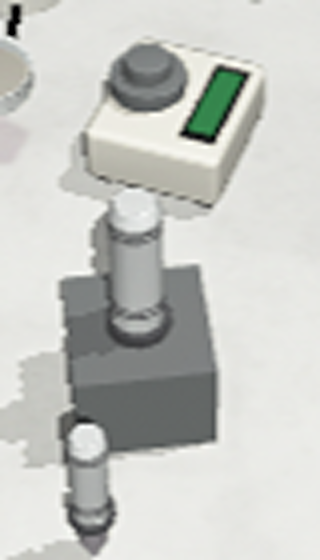

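```bash
python3 - <<'E'
from h import *
s=load('top0');q=load('side0')
def tri(a,b):
    c1,d1=ray(s,*a);c2,d2=ray(q,*b)
    k=np.linalg.lstsq(np.c_[d1,-d2],c2-c1,rcond=None)[0]
    p1=c1+k[0]*d1;p2=c2+k[1]*d2;return (p1+p2)/2,np.linalg.norm(p1-p2)
A=lambda x,y:(215+x/6-.4,175+y/6-.4);Q=lambda x,y:(255+x/4-.4,195+y/4-.4)
print('cap',tri(A(248,133),Q(135,208)));print('btn',tri(A(690,112),Q(149,60)));print('decoy',tri(A(50,122),Q(88,440)))
print('box front',onz(s,200,140,0),onz(s,380,122,0), r.tcp_to_tips)
E
```

```text
cap (array([552.4773128 , 179.88887769, 125.65651603]), np.float64(0.3900957741828632))
btn (array([570.27582334,   5.87768922,  58.29699838]), np.float64(2.477434622077794))
decoy (array([561.41100011, 265.57366703,  79.98543586]), np.float64(0.5039334750970837))
box front [715.02806879 345.06048559   0.        ] [ 769.9052162  -126.48692138    0.        ] 25.0
```

apply_moves(angular=[[0,0,0.21],[0,0,0.21],[0,0,0.21],[0,0,0.21],[0,0,0.21],[0,0,0.21],[0,0,0.21],[0,0,0.21],[0,0,0.21],[0,0,0.21],[0,0,0.21],[0,0,0.21],[0,0,0.21],[0,0,0.21],[0,0,0],[0,0,0]], travel=[[0.594,-0.971,0],[0.594,-0.971,0],[0.594,-0.971,0],[0.594,-0.971,0],[0.594,-0.971,0],[0.594,-0.971,0],[0.594,-0.971,0],[0.594,-0.971,0],[0.594,-0.971,-0.6],[0.594,-0.971,-0.6],[0.594,-0.971,-0.6],[0.594,-0.971,-0.6],[0.594,-0.971,-0.6],[0.594,-0.971,-0.6],[0,0,0],[0,0,0]], jaw=[0,0,0,0,0,0,0,0,0,0,0,0,0,0,0,0])

```text
time: 2.1
tool_pos: [571.3, 6.8, 112.0]
tcp_rot: [180.0, -0.1, 180.0]
ft_force: [-1.1, -0.2, 0.9]
finger_gap: -0.1
grip_force: 0.0
```

apply_moves(angular=[[0,0,0],[0,0,0],[0,0,0],[0,0,0]], travel=[[0,0,-0.35],[0,0,-0.3],[0,0,-0.1],[0,0,0]], jaw=[0,0,0,0])

```text
time: 2.6
tool_pos: [571.2, 7.2, 82.1]
tcp_rot: [180.0, -0.1, -179.9]
ft_force: [-1.4, 1.0, 3.6]
finger_gap: 0.1
grip_force: 1.8
```

```bash
python3 - <<'E'
from h import *
print(r.sense()['ft_force'],r.sense()['tool_pos'])
s=snap('side','side1');b=cv2.cvtColor(s['color'],cv2.COLOR_RGB2BGR)
cv2.imwrite('pics/z3.png',cv2.resize(b[150:270,220:370],None,fx=4,fy=4,interpolation=cv2.INTER_CUBIC))
E
```

```text
[-1.39922255  1.01232836  3.60234925] [571.21174915   7.20411314  82.10417607]
```

View pics/z3.png

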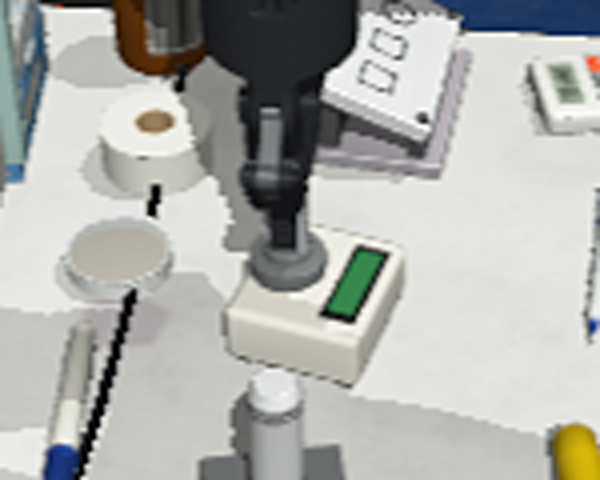

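The fingertips rest on the button at crop (285,250), and the reading of about 2.7 N confirms contact. I'll press further.

apply_moves(angular=[[0,0,0],[0,0,0],[0,0,0]], travel=[[0,0,-0.08],[0,0,-0.06],[0,0,0]], jaw=[0,0,0])

```text
time: 3.02
tool_pos: [572.3, 6.7, 79.7]
tcp_rot: [180.0, 0.1, -180.0]
ft_force: [-14.1, 2.3, 25.8]
finger_gap: 0.1
grip_force: 13.3
```

apply_moves(angular=[[0,0,0],[0,0,0],[0,0,0],[0,0,0],[0,0,0],[0,0,0],[0,0,0],[0,0,0],[0,0,0],[0,0,0],[0,0,0],[0,0,0]], travel=[[0,0,0.3],[0,0,0.4],[0,0,0],[0,0,0.9],[0,0,0.9],[-0.1,0.9,0],[-0.1,0.9,0],[-0.1,0.9,0],[-0.1,0.9,0],[-0.09,0.72,0],[0,0,0],[0,0,0]], jaw=[0,0,0,0,0.6,0.6,0.6,0.6,0.6,0.6,0.6,0.6])

```text
time: 4.53
tool_pos: [552.0, 178.8, 176.2]
tcp_rot: [-180.0, -0.0, -179.9]
ft_force: [1.3, -1.3, -0.7]
finger_gap: 51.4
grip_force: 0.0
```

Now descend by 78 mm and grip.

apply_moves(angular=[[0,0,0],[0,0,0],[0,0,0],[0,0,0],[0,0,0],[0,0,0],[0,0,0],[0,0,0]], travel=[[0,0,-0.5],[0,0,-0.5],[0,0,-0.5],[0,0,-0.45],[0,0,0],[0,0,0],[0,0,0],[0,0,0]], jaw=[0.6,0.6,0.6,0.6,0.6,0.6,0.6,0.6])

```text
time: 5.52
tool_pos: [552.7, 179.6, 99.6]
tcp_rot: [180.0, 0.1, -180.0]
ft_force: [0.7, -0.3, 0.6]
finger_gap: 50.9
grip_force: 0.0
```

apply_moves(angular=[[0,0,0],[0,0,0],[0,0,0],[0,0,0],[0,0,0],[0,0,0],[0,0,0],[0,0,0]], travel=[[0,0,0],[0,0,0],[0,0,0],[0,0,0],[0,0,0],[0,0,0],[0,0,0],[0,0,0]], jaw=[0.4,0.3,0.2,0.2,0.2,0.2,0.2,0.2], force=50)

```text
time: 6.52
tool_pos: [552.3, 179.3, 99.0]
tcp_rot: [-180.0, 0.0, -180.0]
ft_force: [-1.5, -2.4, 5.0]
finger_gap: 22.9
grip_force: 49.1
```

apply_moves(angular=[[0,0,0],[0,0,0],[0,0,0],[0,0,0],[0,0,0],[0,0,0],[0,0,0]], travel=[[0,0,0.2],[0,0,0.5],[0,0,0.6],[0,0,0.6],[0,0,0.6],[0,0,0],[0,0,0]], jaw=[0.2,0.2,0.2,0.2,0.2,0.2,0.2])

```text
time: 7.4
tool_pos: [551.7, 179.4, 198.3]
tcp_rot: [-180.0, -0.0, -180.0]
ft_force: [-0.4, 0.3, -2.3]
finger_gap: 22.7
grip_force: 49.2
```

apply_moves(angular=[[-0.026,-0.249,0],[-0.026,-0.249,0],[-0.026,-0.249,0],[-0.026,-0.249,0],[-0.026,-0.249,0],[-0.026,-0.249,0],[-0.026,-0.249,0],[-0.026,-0.249,0],[-0.026,-0.249,0],[-0.026,-0.249,0],[0,0,0],[0,0,0],[0,0,0],[0,0,0]], travel=[[-0.146,-0.4,0],[-0.146,-0.8,0],[-0.146,-1,0],[-0.146,-1,0],[-0.146,-1,0],[-0.146,-1,0],[-0.146,-1,0],[-0.146,-1,-0.2],[-0.146,-1,-0.2],[-0.146,-1,-0.2],[-0.146,-0.6,-0.2],[0,-0.35,-0.245],[0,0,0],[0,0,0]], jaw=[0.2,0.2,0.2,0.2,0.2,0.2,0.2,0.2,0.2,0.2,0.2,0.2,0.2,0.2])

```text
time: 9.15
tool_pos: [488.0, -225.7, 156.6]
tcp_rot: [-177.9, 19.9, -179.6]
ft_force: [-0.0, -0.4, -1.6]
finger_gap: 22.9
grip_force: 49.3
```

```bash
python3 - <<'E'
from h import *
a=r.sense();print(a)
s=snap('side','side2');q=snap('top','top2')
b=cv2.cvtColor(s['color'],cv2.COLOR_RGB2BGR);c=cv2.cvtColor(q['color'],cv2.COLOR_RGB2BGR)
im=np.zeros((480,790,3),np.uint8)
im[:480,:390]=cv2.resize(b[80:200,270:368],(390,480),interpolation=cv2.INTER_CUBIC)
im[:480,395:785]=cv2.resize(c[140:260,370:468],(390,480),interpolation=cv2.INTER_CUBIC)
cv2.imwrite('pics/z4.png',im)
P=np.array([526.9,-230.9,50])
print('ring px',proj(s,P),proj(q,P))
from scipy.spatial.transform import Rotation as Ro
z=Ro.from_euler('xyz',a['tcp_rot'],degrees=True).as_matrix()[:,2];print(z,a['tool_pos']+89*z,proj(s,a['tool_pos']+89*z))
E
```

```text
{'time': 9.15, 'joint_pos': array([ -36.72160284,  -14.66980905,  119.28634625,   11.87635067,
         58.60716622, -131.50143833]), 'qd': array([ 0.42613818, -0.66409235, -0.38614965,  0.11422469, -0.01278918,
       -0.17848434]), 'joint_efforts': array([-5.82554955e-01, -3.64215302e+01, -5.00869989e+01,  1.28054380e+00,
       -2.18460448e+00, -1.38160333e-02]), 'tool_pos': array([ 488.0155744 , -225.69230431,  156.58196287]), 'tcp_rot': array([-177.86902793,   19.87977649, -179.5524446 ]), 'ft_force': array([-0.00786871, -0.38331227, -1.57578154]), 'wrist_torque': array([0.05534077, 0.189791  , 0.01517805]), 'grip_force': 49.26748842000961, 'finger_gap': 22.916069852078536}
ring px [319.52206584 153.07355448] [424.60443743 212.78506067]
[ 0.34009256 -0.03452842 -0.93975786] [ 518.28381225 -228.76533325   72.94351315] [323.11523707 145.99645607]
```

View pics/z4.png

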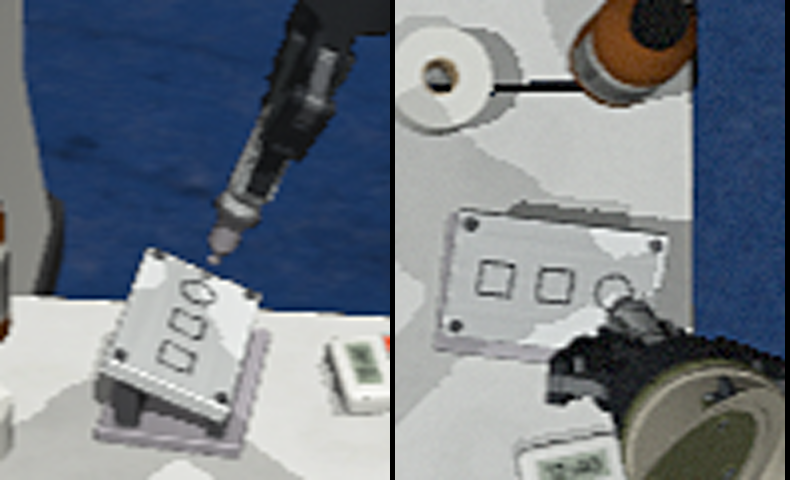

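The nose tip is at side pixel (323.3,145.5), against a predicted (323.1,146.0). It is square to the ring and about 24 mm off. I'll advance slowly, watching the force.

apply_moves(angular=[[0,0,0],[0,0,0],[0,0,0],[0,0,0],[0,0,0],[0,0,0],[0,0,0]], travel=[[0.043,-0.011,-0.118],[0.043,-0.011,-0.118],[0.043,-0.011,-0.118],[0.043,-0.011,-0.118],[0,0,0],[0,0,0],[0,0,0]], jaw=[0.2,0.2,0.2,0.2,0.2,0.2,0.2])

```text
time: 10.12
tool_pos: [494.8, -228.5, 138.3]
tcp_rot: [-177.8, 19.9, -179.6]
ft_force: [-0.0, 0.5, -1.3]
finger_gap: 23.0
grip_force: 49.3
```

apply_moves(angular=[[0,0,0],[0,0,0],[0,0,0],[0,0,0],[0,0,0]], travel=[[0.017,-0.002,-0.047],[0.017,-0.002,-0.047],[0.017,-0.002,-0.047],[0,0,0],[0,0,0]], jaw=[0.2,0.2,0.2,0.2,0.2])

```text
time: 10.75
tool_pos: [496.8, -228.6, 132.5]
tcp_rot: [-177.8, 19.9, -179.6]
ft_force: [-0.8, -0.9, -1.0]
finger_gap: 23.0
grip_force: 49.4
```

apply_moves(angular=[[0,0,0],[0,0,0],[0,0,0],[0,0,0],[0,0,0]], travel=[[0.017,0.008,-0.047],[0.009,0.004,-0.024],[0,0,0],[0,0,0],[0,0,0]], jaw=[0.2,0.2,0.2,0.2,0.2])

```text
time: 11.38
tool_pos: [497.9, -228.2, 129.7]
tcp_rot: [-177.8, 19.9, -179.6]
ft_force: [-1.5, -1.1, 0.8]
finger_gap: 23.0
grip_force: 49.7
```

```bash
python3 - <<'E'
from h import *
from scipy.spatial.transform import Rotation as Ro
F=[];T=[]
for i in range(6):
    s=r.snapshot('side');a=r.sense();F.append(a['ft_force']);T.append(a['tool_pos'])
z=Ro.from_euler('xyz',a['tcp_rot'],degrees=True).as_matrix()[:,2]
F=np.array(F);print(F.round(1),'axial',(F@-z).mean());t=np.mean(T,0);print(t,t+89*z,z,a['time'])
n=-z;print('gap tip-face',(t+89*z-[526.9,-230.9,50])@n)
E
```

```text
[[-0.  -1.7  2. ]
 [-1.1 -0.6  0.8]
 [-1.3 -1.5  1.2]
 [-0.6 -2.   0.6]
 [-0.9 -1.4  0.2]
 [-1.2 -1.2  0.6]] axial 1.0792453780810425
[ 497.86549162 -228.20838631  129.64107612] [ 528.19822028 -231.38848702   46.02999712] [ 0.34081718 -0.03573147 -0.93945033] 11.675
gap tip-face -4.189530624779464
```

apply_moves(angular=[[0,0,0],[0,0,0],[0,0,0],[0,0,0]], travel=[[0.012,0,-0.034],[0,0,0],[0,0,0],[0,0,0]], jaw=[0.2,0.2,0.2,0.2])

```text
time: 12.18
tool_pos: [498.3, -228.2, 128.3]
tcp_rot: [-177.8, 19.9, -179.6]
ft_force: [-1.6, -0.9, 1.5]
finger_gap: 22.7
grip_force: 49.8
```

```bash
python3 - <<'E'
from h import *
from scipy.spatial.transform import Rotation as Ro
F=[];T=[]
for i in range(6):
    s=r.snapshot('side');a=r.sense();F.append(a['ft_force']);T.append(a['tool_pos'])
z=Ro.from_euler('xyz',a['tcp_rot'],degrees=True).as_matrix()[:,2]
F=np.array(F);print('axial',(F@-z).mean()+1.5);t=np.mean(T,0);print((t+89*z-[526.9,-230.9,50])@-z)
b=cv2.cvtColor(s['color'],cv2.COLOR_RGB2BGR);cv2.imwrite('pics/z5.png',cv2.resize(b[90:190,270:370],None,fx=6,fy=6,interpolation=cv2.INTER_CUBIC))
E
```

```text
axial 3.2740061600978683
-5.657349182815705
```

View pics/z5.png

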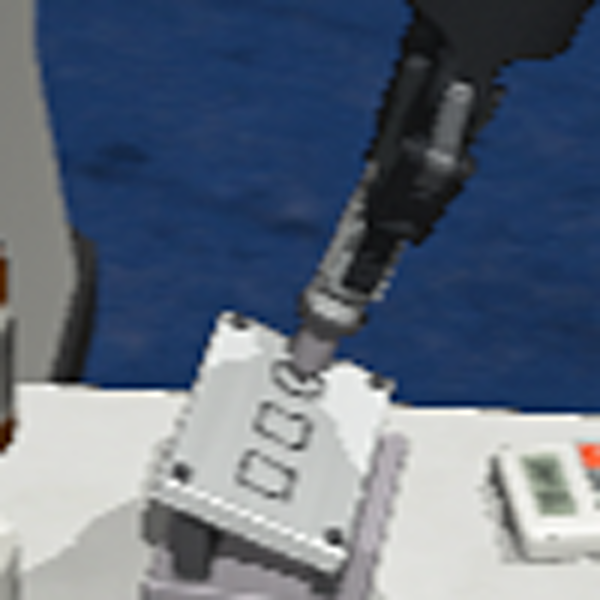

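The nose is at the ring's middle, around crop (300,380). Force puts the compression at about 4.6 mm and geometry at about 5.7 mm. Handing in.

```bash
python3 -c "
from bench import r
print(r.hand_in())"
```

```text
the job is handed in; nothing more can be done
None
```

I handed the job in at about 12.5 s with no verdict shown: the button was pressed to its stop and released, and the probe is gripped square on the ring mark, its nose in about 5 mm at 3.3 N.

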